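# Pop the kiln controller's fuse hatch

## Robot

A 6-joint arm with a two-finger parallel gripper is mounted at the origin on the work surface. World frame = base frame: x ahead of the robot, y to its left, z up, the work surface at z = 0. Lengths are in mm, angles in degrees, forces in N, time in s.
With the tool pointing down it reaches from about 300 to 850 mm from the base axis. Payload 4.2 kg.
Tool frame: the origin (TCP) lies at the very end of the fingers, on their centre line; the grasp point (between the pads) lies 19 mm behind it; z points along the fingers, y is the line along which they close (so a half turn about z gives the same grasp; the last joint's range is limited). The gripper opens to 91 mm and grips with 3 to 60 N. Pads are 32 mm wide; open, the fingers measure 118 mm over their backs; the gripper's body (76 mm by 178 mm) begins 60 mm behind the grasp point.
Start: joints at [-69.442, 18.312, 89.639, -0, 72.044, -1.146], TCP at [212.643, -534.253, 213.976] pointing down, gripper open.
Joint ranges: [-177.97, 177.97], [-48.28, 115.42], [12.27, 149.76], [-77.06, 257.06], [2.81, 150.46], [-146.56, 146.56]. Speed limits (degrees/s): [147.25, 147.25, 180, 180, 180, 180].

## Interface

Orientations are given as [roll, pitch, yaw] about the fixed x, y, z axes, in that order (R = Rz(yaw) Ry(pitch) Rx(roll)).
In Python, from workcell import env, eyes gives the robot as it stands.
- The arm moves only by the tool send_rows, never from a script. Its argument "targets" is text: rows parted by semicolons, each of 7 numbers parted by spaces: the shift along the tool's x, y, z in m, then the turn, a rotation vector about the tool's x, y, z in degrees, then the opening in per cent of the stroke, from 0 (shut) to 100 (fully open). A call has 1 to 12 rows; each row is the pose to reach, as a shift and turn from the pose commanded when the call began, along the tool's axes at that moment; what a row does not reach only later rows make up. A row lasts 1/12 s, in which the tool goes at most 41.7 mm and 7.16 degrees, less where a joint would pass 70% of its speed; a pose out of reach is approached as far as the arm can. A call with a gripper value outside its range is refused whole. The fingers move at their own pace and stop on an object; "grip_force" is the grip in N (left out, the last holds). Time passes only in rows, so rows that repeat a pose let the fingers close. It gives the time, the measured TCP pose, the force, the opening and the grip force at its end, in the units of the state.
- env.state(): the state, without advancing time (a new reading comes with each control period).
- eyes.grab_frame(name): name is "side" or "top" or "wrist"; returns a dict with "image" (480x640x3 uint8, blue, green, red), "fovy" (degrees; the focal length in pixels is half the picture's height over the tangent of half this angle, whatever the lens; pixels are square), "cx", "cy" (the principal point, pixels), "D" ([k1, k2, p1, p2, k3] as OpenCV has them; the pictures are not rectified), "eye" and "attitude" of the camera in the world. Camera axes: x right, y up, looking along -z (the intrinsics and any distortion apply to the point x, -y, -z); pixel columns grow to the right and rows downward; lengths in mm; the calibration is good to about 2 mm. A picture is of the moment at which its call begins. There is no depth.
- env.job_done(): hands the job in; it is judged then, once.
The state is a dict: "time_s": time; "qpos": joint angles; "qvel": joint speeds; "effort": joint torques, N m; "ee_pos": TCP position; "ee_rot": TCP orientation; "force": force on the tool from outside, world axes, zero at the start; "torque": the same for the moment, N m; "gripper_width": finger opening in mm; "gripper_force": force on a finger pad.
Only numpy, scipy, OpenCV 4.12 (cv2) and the standard library are available. Lean on these libraries where they do the work, as an engineer would, in place of code of your own. Each camera call takes 0.05 s, during which the arm holds its last target. There are 200 camera calls.

## Task

The kiln has cut out and its fuses need a look: on the white kiln controller, open the grey fuse hatch by its push-push latch, which sits under the yellow dot, by pressing the hatch down gently with the fingertips once and letting go, so that it pops up by itself. Do not pull, pinch or hook the hatch up and do not push it shut again; then, without touching it, watch for two seconds that it stays wide open. Leave the bowl, the vase, the cup of brushes and the screwdriver as they are.

Things in the scene. Friction and masses are not known exactly. Their poses are not given: they have to be found in the camera images.
- controller: White kiln controller, a desk console fixed to the bench, 230 mm deep (x), 260 wide (y). Origin: centre of its underside; x points from the keypad side to the rear, y to its left, z up; turned up to 0.45 rad. Its keypad front slopes up from 40 to 85 mm; behind it, from x = -25 mm back, a flat deck 85 mm above the bench carries the grey hatch (right half) and black vent slots (left half).
- hatch_press (a point): Centre of the yellow dot (18 mm across) on the hatch's top face, over the latch; it moves with the hatch. Its z axis is the normal of that face, its axes parallel to the controller's while the hatch is shut. The dot is then at x 26, y -50, z 95 mm in the controller's frame, 72 mm ahead of the hinge and 16 mm from the hatch's free front edge.
- hatch_hinge (a point): Middle of the hatch's hinge axis, at its rear edge on its underside; the axis runs along the controller's y. The hatch is a grey plate 88 mm long (x) by 84 wide (y) by 4 thick; shut, its top face is level, 95 mm above the bench and 10 mm above the deck, clear all round.
- hatch (a joint): Hatch angle, rad: 0 shut and latched (always so at first), -0.057 pressed in to its stop (4 mm down at the dot, about 2 N up to there), 1.25 open at its stop. Pressed past -0.040 (3 mm) and let go, the latch frees it: it follows the finger up and a damped spring swings it open in about 1 s. A shorter press leaves it latched; an open hatch pressed right down latches again. Latched, it cannot be pulled up.
- latch_pin (a joint): Follower pin of the latch, hidden inside the case, not to be handled (m, along the controller's y): 0 latched; it goes to about +0.004 as the hatch is pressed in and to about -0.0036 as the hatch swings free, where it stays until the hatch is pressed shut again.
- bowl: Loose terracotta bowl, 136 mm across, 62 high, on the bench beside or behind the controller; origin at the centre of its underside. Leave alone.
- vase: Loose white porcelain vase, 72 mm across, 138 high, on the bench beside or behind the controller; origin at the centre of its underside. Leave alone.
- tool_cup: Loose blue cup, 72 mm across, 85 high, with brushes that stand up to 165 mm, on the bench beside or behind the controller; origin at the centre of its underside. Leave alone.
- screwdriver: Loose red screwdriver, 130 mm long, 26 thick, lying on the left half of the controller's deck, tip to the rear; origin at its middle, on the deck. Leave alone.

How it is judged:
By the outcome, as a careful person would: the job done as asked, in the order asked, and still so for the second after the job is handed in, with the robot touching nothing.
It also fails if it takes over 32 s, if anything falls off the work surface, if the arm or the gripper's body presses on something with over 40 N, if the wrist force passes 120 N, or if a joint passes its speed limit or range.

## Working session

There is one attempt and no reset: what is moved stays moved. The work goes in short steps, Python scripts to look and compute and a tool call to move; the robot and the scene stay as the last step left them, time stands still between calls to the robot, and variables do not carry over. Pictures are saved under pics/ and viewed, at most 10 in all, crops included, and the job is handed in when it is done.

Besides the shell and the picture viewer there is one more tool, called by a JSON object that holds its "fn" and its "kwargs". send_rows: Moves the arm, as the interface text tells. Its arguments: {"type":"object","properties":{"targets":{"type":"string"},"grip_force":{"type":"number"}},"required":["targets"]}

```bash
mkdir -p pics; cat > h.py <<'E'
import numpy as np,cv2
from scipy.spatial.transform import Rotation as R
from workcell import env,eyes
def ray(f,u,v):
    fl=240/np.tan(np.radians(f["fovy"])/2)
    K=np.array([[fl,0,f["cx"]],[0,fl,f["cy"]],[0,0,1.]])
    p=cv2.undistortPoints(np.array([[[u,v]]],float),K,np.array(f["D"],float))[0,0]
    A=np.array(f["attitude"],float)
    A=A if A.shape==(3,3) else R.from_euler('xyz',A,degrees=True).as_matrix()
    return np.array(f["eye"],float),A@np.array([p[0],-p[1],-1])
def onz(f,u,v,z):
    o,d=ray(f,u,v); return o+d*(z-o[2])/d[2]
def yellow(im):
    h=cv2.cvtColor(im,cv2.COLOR_BGR2HSV); m=cv2.inRange(h,(22,120,120),(35,255,255))
    n,_,s,c=cv2.connectedComponentsWithStats(m)
    return [(s[i].tolist(),c[i].round(1).tolist()) for i in range(1,n) if s[i][4]>15]
E
python3 - <<'E'
from h import *
for n in("top","side"):
    f=eyes.grab_frame(n); cv2.imwrite(f"pics/{n}0.png",f["image"])
    print(n,f["fovy"],f["eye"],f["attitude"])
    for s,c in yellow(f["image"]): print(s,c,onz(f,*c,95).round(1))
print(env.state())
E
```

```text
top 57.22729913194987 [ 565.32592173   68.19414165 1135.84808332] [  3.17572288  -0.56088808 -90.17667337]
[159, 152, 24, 31, 687] [170.0, 166.8] [811.2 434.1  95. ]
[305, 270, 9, 8, 49] [308.9, 273.1] [555.6 100.1  95. ]
side 46.628996066092526 [ 213.82776355 1054.87010237  702.09247778] [  59.80095152   -0.34381462 -157.27386524]
[330, 251, 8, 3, 20] [333.5, 252.0] [555.9 101.9  95. ]
[305, 315, 13, 10, 102] [311.0, 319.8] [510.2 334.9  95. ]
[105, 330, 48, 34, 1084] [128.3, 346.0] [762.7 524.5  95. ]
{'time_s': 0.1, 'qpos': array([-6.94436149e+01,  1.83464071e+01,  8.96995793e+01, -9.02690302e-04,
        7.20432006e+01, -1.14740706e+00]), 'qvel': array([-0.04879873, -0.04380036, -0.19952063,  0.06486976,  0.00600498,
       -0.08785725]), 'effort': array([-2.06644227e-04, -4.13331664e+01, -2.32510006e+01,  7.28645339e-02,
        4.21842153e-02, -4.40772283e-05]), 'ee_pos': array([ 212.46342319, -533.8217363 ,  213.21899263]), 'ee_rot': array([-1.79910814e+02, -9.27828744e-04,  2.17040704e+01]), 'force': array([-0.18640069, -0.13170857, -0.87019287]), 'torque': array([0.02142204, 0.02116483, 0.03997158]), 'gripper_force': 0.0, 'gripper_width': 91.48084849351751}
```

View pics/top0.png

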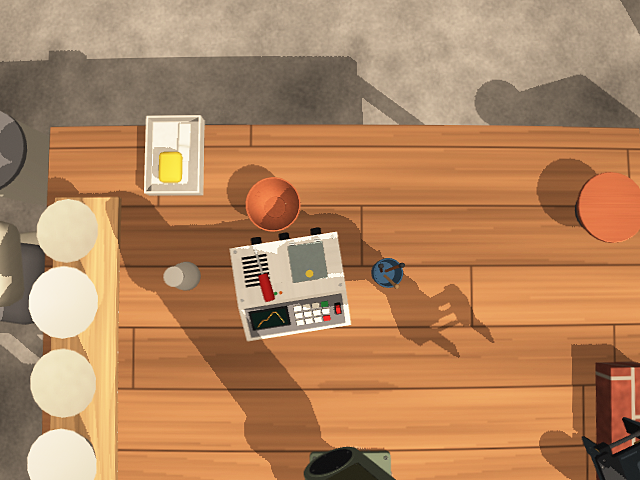

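View pics/side0.png

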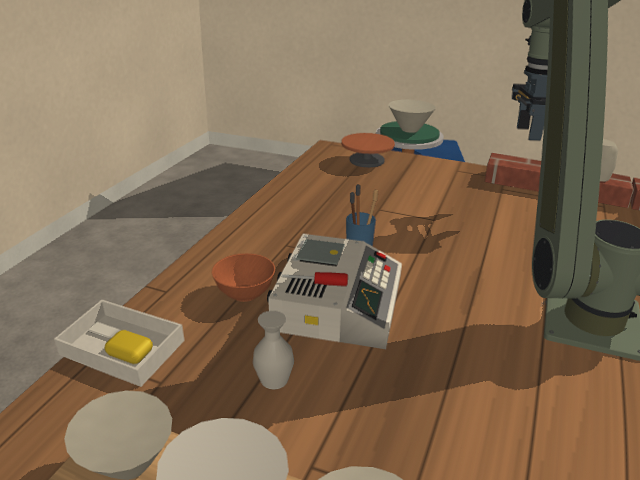

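The top view shows the hatch (about 308,262) with its yellow dot at (309,273). That casts to about (556,101) at z 95, and the side view agrees. The cup of brushes is to its right at (387,272), the screwdriver on the left deck, and the vase and bowl are clear. I'll swing over high with the fingers shut.

{"fn": "send_rows", "kwargs": {"targets": "0.18 -0.15 -0.03 0 0 -38 0;0.36 -0.30 -0.05 0 0 -76 0;0.36 -0.30 -0.05 0 0 -76 0;0.36 -0.30 -0.05 0 0 -76 0;0.36 -0.30 -0.05 0 0 -76 0;0.36 -0.30 -0.05 0 0 -76 0;0.36 -0.30 -0.05 0 0 -76 0;0.36 -0.30 -0.05 0 0 -76 0;0.36 -0.30 -0.05 0 0 -76 0;0.36 -0.30 -0.05 0 0 -76 0;0.36 -0.30 -0.05 0 0 -76 0;0.36 -0.30 -0.05 0 0 -76 0"}}

```text
time_s: 1.1
ee_pos: [438.1, -118.1, 264.3]
ee_rot: [179.9, -0.1, 98.1]
force: [0.6, 0.2, 0.8]
gripper_width: 14.2
gripper_force: 0.0
```

{"fn": "send_rows", "kwargs": {"targets": "0.1 0.07 0 0 0 0 0;0.201 0.135 0 0 0 0 0;0.201 0.135 0 0 0 0 0;0.201 0.135 0 0 0 0 0;0.201 0.135 0 0 0 0 0;0.201 0.135 0 0 0 0 0;0.201 0.135 0 0 0 0 0;0.201 0.135 0 0 0 0 0;0.201 0.135 0 0 0 0 0;0.201 0.135 0 0 0 0 0"}}

```text
time_s: 1.93
ee_pos: [542.4, 93.7, 263.8]
ee_rot: [-180.0, 0.0, 97.6]
force: [-0.0, 0.6, 0.2]
gripper_width: 0.7
gripper_force: 0.0
```

```bash
python3 - <<'E'
from h import *
f=eyes.grab_frame("wrist"); cv2.imwrite("pics/w1.png",f["image"])
print(f["eye"],f["attitude"])
for s,c in yellow(f["image"]): print(s,c,onz(f,*c,95).round(1))
s=env.state();print(s["ee_pos"],s["ee_rot"],s["force"],s["gripper_width"],s["time_s"])
E
```

```text
[532.39723049 171.66782539 434.54716131] [-16.26861573   0.02558884   7.60569006]
[333, 203, 21, 20, 315] [342.8, 212.7] [557.5  99.3  95. ]
[542.44590109  93.60469329 264.04936446] [-1.79984004e+02  2.43965928e-02  9.76104879e+01] [ 0.35182752 -0.69386907  0.1615741 ] 0.29083628816087187 1.9833
```

View pics/w1.png

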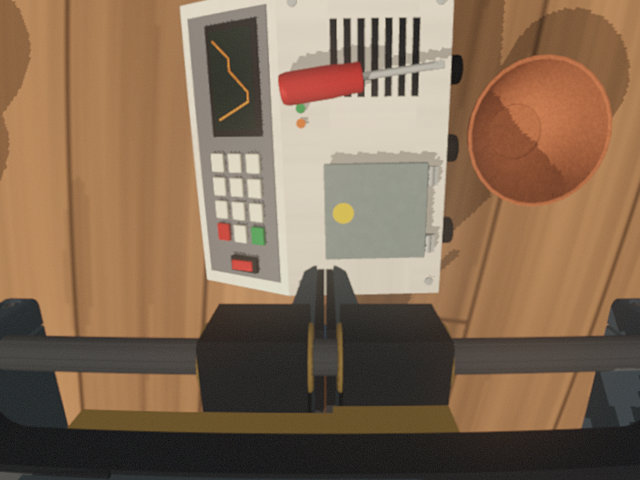

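The wrist view shows the hatch square to the tool, with the dot at (343,213), which casts to (557.5,99.3). This agrees with the top camera to within 2 mm. Next I'll centre over the dot and go down to about 10 mm above it.

{"fn": "send_rows", "kwargs": {"targets": "0.004 0.015 0.02 0 0 0 0;0.004 0.015 0.05 0 0 0 0;0.004 0.015 0.08 0 0 0 0;0.004 0.015 0.11 0 0 0 0;0.004 0.015 0.13 0 0 0 0;0.004 0.015 0.145 0 0 0 0;0.004 0.015 0.153 0 0 0 0;0.004 0.015 0.158 0 0 0 0;0.004 0.015 0.158 0 0 0 0;0.004 0.015 0.158 0 0 0 0;0.004 0.015 0.158 0 0 0 0"}}

```text
time_s: 2.9
ee_pos: [558.2, 100.8, 107.2]
ee_rot: [179.9, 0.0, 97.7]
force: [0.3, -0.1, -0.1]
gripper_width: 0.3
gripper_force: 0.0
```

```bash
python3 - <<'E'
from h import *
f=eyes.grab_frame("wrist"); cv2.imwrite("pics/w2.png",f["image"])
s=env.state();print(s["ee_pos"],s["force"],s["time_s"])
E
```

```text
[558.12016353 100.88541474 107.17505521] [ 0.41722922 -0.28354307  0.35262912] 2.95
```

View pics/w2.png

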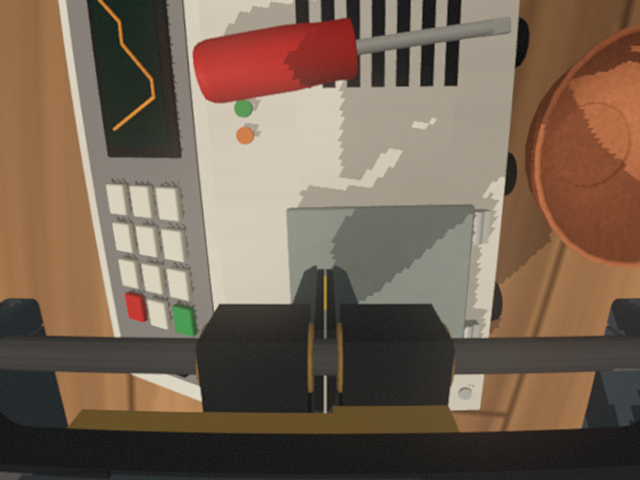

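The fingertips hide the dot, just behind the hatch's front edge (290 px), with nothing else near them. I'll come down slowly.

{"fn": "send_rows", "kwargs": {"targets": "0 0 0.003 0 0 0 0;0 0 0.006 0 0 0 0;0 0 0.009 0 0 0 0;0 0 0.010 0 0 0 0;0 0 0.010 0 0 0 0;0 0 0.010 0 0 0 0"}}

```text
time_s: 3.45
ee_pos: [557.3, 100.9, 95.8]
ee_rot: [-180.0, 0.0, 97.7]
force: [-0.2, 0.0, -0.9]
gripper_width: 0.2
gripper_force: 0.0
```

{"fn": "send_rows", "kwargs": {"targets": "0 0 0.001 0 0 0 0;0 0 0.002 0 0 0 0;0 0 0.002 0 0 0 0;0 0 0.002 0 0 0 0"}}

```text
time_s: 3.78
ee_pos: [557.5, 100.9, 94.1]
ee_rot: [180.0, 0.0, 97.7]
force: [-1.1, 0.3, 1.8]
gripper_width: 0.8
gripper_force: 0.8
```

{"fn": "send_rows", "kwargs": {"targets": "0 0 0.001 0 0 0 0;0 0 0.0015 0 0 0 0;0 0 0.0015 0 0 0 0;0 0 0.0015 0 0 0 0"}}

```text
time_s: 4.12
ee_pos: [557.4, 100.9, 92.4]
ee_rot: [180.0, 0.0, 97.7]
force: [-0.6, 0.2, 1.7]
gripper_width: 0.3
gripper_force: 0.9
```

{"fn": "send_rows", "kwargs": {"targets": "0 0 0.0005 0 0 0 0;0 0 0.001 0 0 0 0;0 0 0.001 0 0 0 0;0 0 0.001 0 0 0 0"}}

```text
time_s: 4.45
ee_pos: [557.5, 100.9, 91.5]
ee_rot: [180.0, 0.0, 97.7]
force: [-0.8, 0.2, 2.1]
gripper_width: 0.5
gripper_force: 1.2
```

{"fn": "send_rows", "kwargs": {"targets": "0 0 0.0005 0 0 0 0;0 0 0.001 0 0 0 0;0 0 0.001 0 0 0 0;0 0 0.001 0 0 0 0"}}

```text
time_s: 4.78
ee_pos: [557.5, 100.9, 91.3]
ee_rot: [180.0, 0.0, 97.7]
force: [-2.2, 0.8, 7.9]
gripper_width: 0.6
gripper_force: 3.8
```

The force rise to 7.9 N at z 91.3 shows the hatch is on its stop. I'll let go by moving up quickly, then back.

{"fn": "send_rows", "kwargs": {"targets": "0 0 -0.02 0 0 0 0;0 -0.01 -0.055 0 0 0 0;0 -0.03 -0.09 0 0 0 0;0 -0.05 -0.125 0 0 0 0;0 -0.07 -0.16 0 0 0 0;0 -0.09 -0.19 0 0 0 0;0 -0.11 -0.21 0 0 0 0;0 -0.13 -0.22 0 0 0 0;0 -0.14 -0.22 0 0 0 0;0 -0.14 -0.22 0 0 0 0;0 -0.14 -0.22 0 0 0 0;0 -0.14 -0.22 0 0 0 0"}}

```text
time_s: 5.78
ee_pos: [419.0, 82.1, 309.1]
ee_rot: [-179.9, 0.0, 97.7]
force: [0.8, 0.1, 0.2]
gripper_width: 0.4
gripper_force: 0.0
```

{"fn": "send_rows", "kwargs": {"targets": "0 0 0 0 0 0 0;0 0 0 0 0 0 0;0 0 0 0 0 0 0;0 0 0 0 0 0 0;0 0 0 0 0 0 0;0 0 0 0 0 0 0"}}

```text
time_s: 6.28
ee_pos: [418.7, 82.1, 310.3]
ee_rot: [-180.0, 0.0, 97.7]
force: [-0.1, -0.4, -0.5]
gripper_width: 0.5
gripper_force: 0.0
```

```bash
python3 - <<'E'
from h import *
a=eyes.grab_frame("side")["image"]; cv2.imwrite("pics/s3f.png",a)
c=cv2.resize(a[180:360,200:440],(800,600)); cv2.imwrite("pics/s3.png",c)
s=env.state();print(s["ee_pos"],s["force"],s["time_s"])
E
```

```text
[418.68309667  82.11324028 310.40221493] [-0.25216122 -0.08228234 -0.01089651] 6.3333
```

View pics/s3.png

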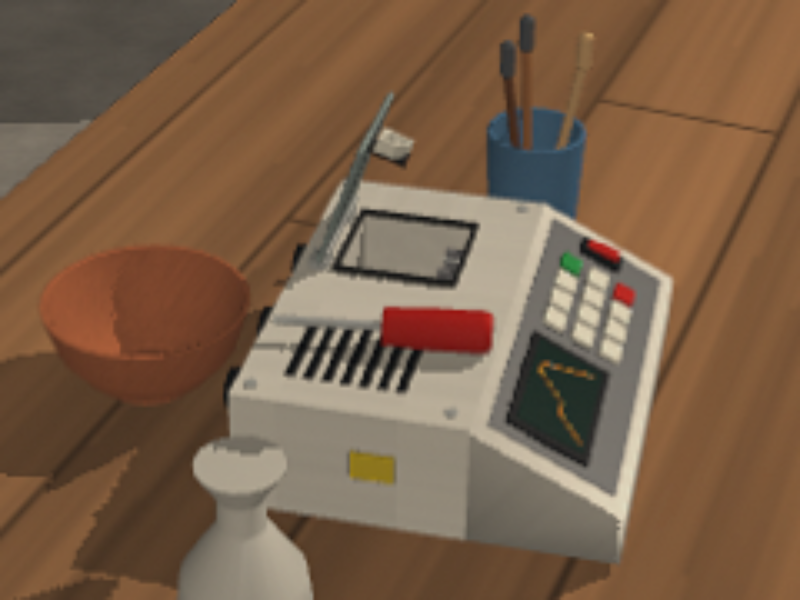

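The hatch stands wide open, with its edge running from (320,260) to (390,95) in the crop. The bowl, vase, cup and screwdriver are undisturbed. I'll watch for over two seconds with the arm still.

{"fn": "send_rows", "kwargs": {"targets": "0 0 0 0 0 0 0;0 0 0 0 0 0 0;0 0 0 0 0 0 0;0 0 0 0 0 0 0;0 0 0 0 0 0 0;0 0 0 0 0 0 0;0 0 0 0 0 0 0;0 0 0 0 0 0 0;0 0 0 0 0 0 0;0 0 0 0 0 0 0;0 0 0 0 0 0 0;0 0 0 0 0 0 0"}}

```text
time_s: 7.33
ee_pos: [418.6, 82.1, 310.4]
ee_rot: [-180.0, 0.0, 97.7]
force: [-0.0, -0.1, -0.5]
gripper_width: -0.0
gripper_force: 0.0
```

{"fn": "send_rows", "kwargs": {"targets": "0 0 0 0 0 0 0;0 0 0 0 0 0 0;0 0 0 0 0 0 0;0 0 0 0 0 0 0;0 0 0 0 0 0 0;0 0 0 0 0 0 0;0 0 0 0 0 0 0;0 0 0 0 0 0 0;0 0 0 0 0 0 0;0 0 0 0 0 0 0;0 0 0 0 0 0 0;0 0 0 0 0 0 0"}}

```text
time_s: 8.33
ee_pos: [418.6, 82.1, 310.4]
ee_rot: [180.0, 0.0, 97.7]
force: [0.2, -0.1, -0.2]
gripper_width: 0.3
gripper_force: 0.0
```

{"fn": "send_rows", "kwargs": {"targets": "0 0 0 0 0 0 0;0 0 0 0 0 0 0;0 0 0 0 0 0 0;0 0 0 0 0 0 0;0 0 0 0 0 0 0;0 0 0 0 0 0 0"}}

```text
time_s: 8.83
ee_pos: [418.6, 82.1, 310.5]
ee_rot: [180.0, 0.0, 97.7]
force: [-0.2, -0.3, -0.3]
gripper_width: 0.5
gripper_force: 0.0
```

```bash
python3 - <<'E'
from h import *
a=eyes.grab_frame("side")["image"]; b=cv2.imread("pics/s3f.png")
d=cv2.absdiff(a,b)[180:400,200:440].max(2); print("changed px",int((d>30).sum()),env.state()["time_s"])
cv2.imwrite("pics/s4.png",cv2.resize(a[180:360,200:440],(800,600)))
E
```

```text
changed px 6 8.8833
```

View pics/s4.png

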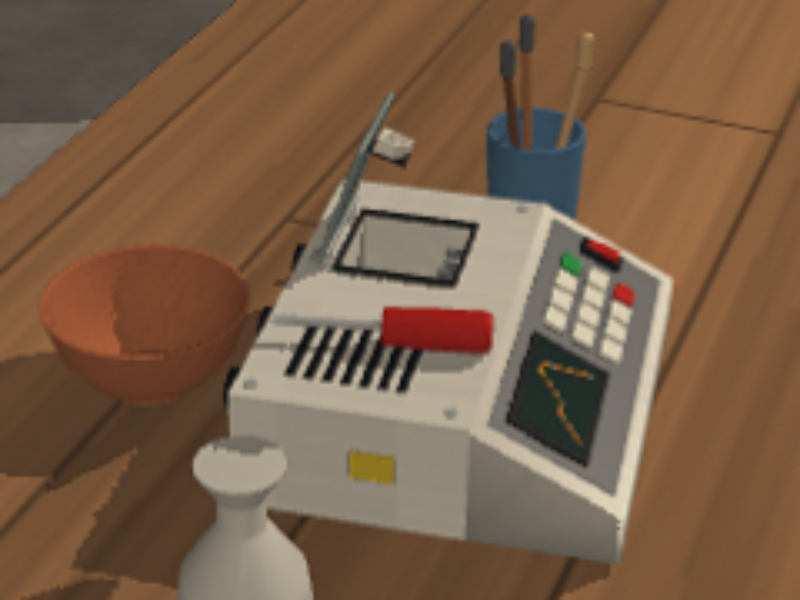

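Nothing has changed after 2.5 s: the hatch edge still runs from (320,260) to (390,95), wide open.

```bash
python3 -c "
from workcell import env
print(env.job_done())"
```

```text
the job is handed in; nothing more can be done
None
```

The fuse hatch popped open by itself after one gentle press (about 8 N at its stop) and stayed wide open for 2.5 s untouched; the bowl, vase, cup and screwdriver were not disturbed, and the job is handed in.

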